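Seat the temperature probe in the warm bath

ROBOT

A 6-joint arm with a two-finger parallel gripper is mounted at the origin on the work surface. World frame = base frame: x ahead of the robot, y to its left, z up, the work surface at z = 0. Lengths are in m, angles in rad, forces in N, time in s.
With the tool pointing down it reaches from about 0.25 to 0.775 m from the base axis. Payload 4 kg.
Tool frame: the origin (TCP) lies on the centre line of the jaws, within the pads' length; the fingertips stand robot.tips_ahead ahead of it and the grasp point (between the pads) lies 8 mm behind it (robot.tips_ahead is the distance from the TCP to the fingertips, in m); z points along the fingers, y is the line along which they close (so a half turn about z gives the same grasp; the last joint's range is limited). The gripper opens to 94 mm and grips with 3 to 60 N. Pads are 16 mm wide; open, the fingers measure 119 mm over their backs; the gripper's body (75 mm by 177 mm) begins 78 mm behind the grasp point.
Start: joints at [-1.323, 0.087, 1.371, -0, 1.684, -0.103], TCP at [0.189, -0.517, 0.217] pointing down, gripper open.
Joint ranges: [-3.1, 3.1], [-0.76, 2.03], [0.27, 2.55], [-1.08, 4.22], [0.17, 2.65], [-2.57, 2.57]. Speed limits (rad/s): [2.79, 2.79, 3.14, 3.14, 3.14, 3.14].

INTERFACE

Orientations are given as [roll, pitch, yaw] about the fixed x, y, z axes, in that order (R = Rz(yaw) Ry(pitch) Rx(roll)).
In Python, from bench import robot, snapshot, close_job, spotter gives the robot as it stands. The module is installed in compiled form; this text tells all that it offers.
- The arm moves only by the tool servo_tool, never from a script. Its argument "commands" is one flat list of numbers, 7 for each row, row after row: the shift along the tool's x, y, z in m, then the turn, a rotation vector about the tool's x, y, z in degrees, then the finger opening in m, from 0 to 0.094. In form: [x, y, z, ax, ay, az, grip, x, y, z, ax, ay, az, grip, ...]. A call has 1 to 10 rows; each row is the pose to reach, as a shift and turn from the pose commanded when the call began, along the tool's axes at that moment; what a row does not reach only later rows make up. A row lasts 1/8 s, in which the tool goes at most 62.5 mm and 10.7 degrees, less where a joint would pass 70% of its speed; a pose out of reach is approached as far as the arm can. A call with a gripper value outside its range is refused whole. The fingers move at their own pace and stop on an object; the grip force is fixed at half the most. Time passes only in rows, so rows that repeat a pose let the fingers close. It gives the time, the measured TCP pose, the force, the opening and the grip force at its end, in the units of the state.
- robot.get_obs(): the state, without advancing time (a new reading comes with each control period).
- snapshot(name): name is "side" or "top" or "wrist"; returns a dict with "img" (400x640x3 uint8, blue, green, red), "camera_matrix" (3x3 intrinsics, pixels), "k1" (the pictures are not rectified: a ray, as slopes to the right and down, at radius r is drawn at 1 + k1 r^2 times it, then the intrinsics apply), "extrinsics" (4x4, takes a point from camera to world coordinates); the wrist camera has in their place "hand_eye" (4x4, takes a point from camera to tool coordinates, whose origin is the TCP and whose axes are the flange's). Camera axes: x right, y down, z forward; pixel columns grow to the right and rows downward; lengths in m; the calibration is good to about 2 mm. A picture is of the moment at which its call begins: read the wrist's pose just before it. There is no depth.
- close_job(): hands the job in; it is judged then, once.
Trained networks look in a picture, given as the dict that the camera call returned (one of the last four; its "shot" number tells which), for a name from the list of things; names that differ only in an ending like _2 or _b are one class to them, and where a whole thing is asked for, a point or a joint stands for the part that bears it (a point fixed in the world has none). Each returns a list of dicts, best first, with "conf" (0 to 1); they miss things now and then, are a little off and sometimes report something else, mostly with a low value. They report only what shows in the picture. A call takes as long as a camera call. They do not tell look-alikes from the thing itself.
- spotter.trace(name, picture): "region" (400x640 bool, what is visible of it) and "box" ([left, top, width, height] in pixels, round what is visible of it).
The state is a dict: "time": time; "joint_positions": joint angles; "qvel": joint speeds; "joint_torque": joint torques, N m; "tool_pos": TCP position; "ee_rot": TCP orientation; "wrist_force": force on the tool from outside, world axes, zero at the start; "wrist_torque": the same for the moment, N m; "width": finger opening in m; "finger_force": force on a finger pad.
Only numpy, scipy, OpenCV 4.12 (cv2) and the standard library are available. Lean on these libraries where they do the work, as an engineer would, in place of code of your own. Each camera call takes 0.05 s, during which the arm holds its last target. There are 200 camera calls.

TASK

Put the temperature probe into the sensor port of the warm bath. First lean it in the sloping rest, stem down the channel, and let go of it; then take it again by the head so that it can go down inside the splash guard, and lower it (do not let it drop) stem first into the port until the head is fully home on the bath's top, then let go. Leave the dish, the tub and the brush where they are.

Things in the scene. Friction and masses are not known exactly. Their poses are not given: they have to be found in the camera images.
- probe: Rigid temperature probe, about 160 g: black square head 30 x 30 mm, 60 mm long, and a round steel stem, 12 mm diameter, 80 mm long, from the middle of its front (140 mm overall, balance point in the head). Origin on the axis at the shoulder where stem meets head; +x points to the tip, the head reaches 60 mm back. Starts flat on the brick, axis 15 mm above its top.
- probe_tip (a point): End of the probe's stem (rim slightly rounded), on the axis, 80 mm from the shoulder.
- probe_head (a point): Middle of the probe's head, on the axis, 30 mm behind the shoulder.
- brick: Fixed terracotta soldering brick 170 x 150 x 25 mm on which the probe lies at the start; origin at the centre of its underside.
- rest: Fixed rest on a base plate 150 x 90 x 8 mm; origin under its centre, z up, +x the level direction in which its 45 degree slope runs down. Lower part: open channel 20 mm wide (32 outside) for the stem, 70 mm long, floor 6 mm below the seat axis, walls 8 mm above it. Upper part: ledge 18 mm wide, 50 mm long, 15 mm below that axis, under the head, whose sides stay free for fingers.
- rest_seat (a point): Point of the sloping rest where the probe's shoulder comes to lie, 75 mm above the table, over the rest's origin. Here the step between ledge and channel stops the shoulder. The probe is laid in from above, square to the slope.
- rest_foot (a point): Point where the probe's tip comes to lie in the rest, 80 mm from rest_seat down the slope, 18 mm above the table.
- bath: Fixed warm bath: steel box 190 x 190 mm, 95 mm high, with a round aluminium splash guard on its flat top (inner radius 76 mm, outer 81 mm, 60 mm high, its rim 155 mm above the table). Origin at the centre of its underside, z up.
- port (a point): Centre of the mouth of the sensor port: one upright round hole, 13.5 mm in diameter, 88 mm deep, with a 1 mm chamfer, in the middle of the bath's top (95 mm above the table), inside the splash guard. Seated, the probe stands upright with its shoulder on this plane.
- dish: Loose white ceramic dish, 90 mm across, 22 mm high; a bystander. Origin at the centre of its underside.
- tub: Loose clear plastic tub, 80 mm across, 75 mm high; a bystander. Origin at the centre of its underside.
- brush: Loose flat bench brush with a wooden handle, about 200 mm long, lying on the table; a bystander. Origin near its middle, x along its length.
Mind the look-alikes: they are no part of the job. There is more than one size of the probe; the one meant has the size given above.

How it is judged:
On the way, in this order (a step that is already met when the one before it is completed fails the run):
1. the probe lies in the sloping rest, stem down the channel, let go (distance between probe and rest_seat below 0.014 m and distance between probe_tip and rest_foot below 0.016 m and linear speed of probe below 0.02 m/s and contact force between the fingers and probe below 0.1 N), for 0.2 s.
2. the stem is in the port, upright (z of probe_tip in the frame of port below -0.02 m and horizontal distance between probe_tip and port below 0.006 m and angle between probe's own x axis and vertical above 2.9 rad), for 0.1 s.
At the end, for the whole second after the job is handed in: The probe stands upright (within 8 degrees) in the port, stem down, on the port's axis within 5 mm, its shoulder within 4 mm of the bath's top, at rest and released (z of probe in the frame of port below 0.004 m and horizontal distance between each of probe_tip, probe and port below 0.005 m and angle between probe's own x axis and vertical above 3 rad and linear speed of probe below 0.02 m/s and contact force between the fingers and probe below 0.1 N); the robot touches nothing.
It fails at once if the probe is dropped into the port (faster than 0.5 m/s there while not held) (horizontal distance between probe_tip and port below 0.02 m and z of probe_tip in the frame of port below 0.03 m and linear speed of probe above 0.5 m/s and contact force between the fingers and probe below 0.1 N).
It fails at once if the dish, the tub or the brush is moved by more than 30 mm (distance of any of dish, tub, brush from where it was at the start of the episode above 0.03 m).
It also fails if it takes over 58 s, if anything falls off the work surface, if the arm or the gripper's body presses on something with over 40 N, if the wrist force passes 120 N, or if a joint passes its speed limit or range.

## Working session

There is one attempt and no reset: what is moved stays moved. The work goes in short steps, Python scripts to look and compute and a tool call to move; the robot and the scene stay as the last step left them, time stands still between calls to the robot, and variables do not carry over. Pictures are saved under pics/ and viewed, at most 14 in all, crops included, and the job is handed in when it is done.

Besides the shell and the picture viewer there is one more tool, called after ">>>" as name(argument=value, ...), one argument or row to a line, values as JSON. servo_tool: Moves the arm, as the interface text tells. Its arguments: {"type":"object","properties":{"commands":{"type":"array","items":{"type":"number"}}},"required":["commands"]}

```bash
mkdir -p pics; ls
cat > h.py <<'E'
import numpy as np, cv2, json
from scipy.spatial.transform import Rotation as R
from bench import robot, snapshot, close_job, spotter
def pose():
    o=robot.get_obs(); T=np.eye(4); r=np.array(o['ee_rot'],float)
    T[:3,:3]=R.from_euler('xyz',r).as_matrix() if r.shape==(3,) else (r if r.shape==(3,3) else R.from_quat(r).as_matrix())
    T[:3,3]=o['tool_pos']; return T,o
def shot(name):
    T,o=pose(); s=snapshot(name); s['E']=T@s['hand_eye'] if name=='wrist' else s['extrinsics']; return s
def rays(s,px):
    K=np.array(s['camera_matrix']); px=np.atleast_2d(px).astype(float)
    d=(px-K[:2,2])/[K[0,0],K[1,1]]; u=d.copy()
    for _ in range(20): u=d/(1+s['k1']*(u**2).sum(1,keepdims=True))
    v=np.c_[u,np.ones(len(u))]@np.array(s['E'])[:3,:3].T
    return np.array(s['E'])[:3,3],v
def onz(s,px,z):
    c,v=rays(s,px); return c+v*((z-c[2])/v[:,2])[:,None]
def proj(s,P):
    P=np.atleast_2d(P); E=np.linalg.inv(s['E']); q=P@E[:3,:3].T+E[:3,3]; u=q[:,:2]/q[:,2:]
    u=u*(1+s['k1']*(u**2).sum(1,keepdims=True)); K=np.array(s['camera_matrix']); return u*[K[0,0],K[1,1]]+K[:2,2]
E
cat > a.py <<'E'
from h import *
np.set_printoptions(precision=4,suppress=True)
T,o=pose(); print(o,robot.tips_ahead)
for n in ['top','side']:
    s=shot(n); cv2.imwrite(f'pics/{n}1.png',s['img']); print(n,s['k1'],s['camera_matrix'],s['E'])
    for t in ['probe','brick','rest','bath','dish','tub','brush']:
        for d in spotter.trace(t,s): 
            if d['conf']>.2: m=d['region'];print(t,round(d['conf'],2),d['box'],m.sum(),np.argwhere(m).mean(0)[::-1].round(1))
E
python3 a.py
```

```text
pics
{'time': 0.0, 'joint_positions': array([-1.3231,  0.0879,  1.3723, -0.    ,  1.6836, -0.1031]), 'qvel': array([-0.0009,  0.0005, -0.0006,  0.0002, -0.0002,  0.0004]), 'joint_torque': array([  0.0009, -34.0178, -30.2424,   0.0719,   0.0328,  -0.0002]), 'tool_pos': array([ 0.1889, -0.516 ,  0.2153]), 'ee_rot': array([-3.1394, -0.0002,  0.3508]), 'wrist_force': array([ 0.0683, -0.7145, -0.3151]), 'wrist_torque': array([ 0.0194,  0.0441, -0.0142]), 'finger_force': 0.0, 'width': 0.09366656592671689} 0.011
top -0.02316418334082676 [[375.8082   0.     322.3627]
 [  0.     375.8082 198.4331]
 [  0.       0.       1.    ]] [[ 0.0191 -0.9981  0.0592  0.4667]
 [-0.9994 -0.0173  0.0315  0.0127]
 [-0.0304 -0.0598 -0.9977  0.9639]
 [ 0.      0.      0.      1.    ]]
probe 0.81 [193.2, 294.3, 79.7, 23.8] 1019 [242.4 307. ]
probe 0.56 [188.4, 190.3, 53.1, 26.2] 474 [221.3 201.4]
brick 0.62 [192.8, 170.7, 65.8, 74.5] 3741 [225.1 206.8]
rest 0.68 [194.6, 169.1, 62.8, 75.6] 3623 [225.5 207. ]
rest 0.58 [315.4, 191.7, 61.7, 38.7] 2160 [347.7 211.5]
bath 0.6 [410.7, 183.0, 104.9, 89.4] 7878 [461.6 2
[... 457 characters left out ...]
[-0.9795 -0.1133  0.1663  0.3177]
 [-0.2012  0.5327 -0.822   1.0144]
 [ 0.0046 -0.8387 -0.5446  0.754 ]
 [ 0.      0.      0.      1.    ]]
probe 0.74 [410.9, 266.7, 30.8, 70.1] 1032 [424.1 293.5]
probe 0.56 [289.6, 265.8, 15.9, 54.2] 550 [297.3 285.6]
probe 0.26 [322.7, 108.9, 70.8, 82.5] 4543 [358.3 148.8]
brick 0.9 [258.4, 268.0, 90.4, 63.0] 4260 [303.3 299.4]
rest 0.68 [313.2, 174.6, 38.5, 61.0] 1465 [332.4 212. ]
bath 0.55 [323.7, 111.3, 70.3, 77.6] 4581 [358.4 148.7]
dish 0.57 [196.6, 228.9, 40.8, 23.8] 712 [217.4 241.8]
tub 0.58 [246.2, 146.5, 22.9, 29.9] 711 [259.5 161.7]
brush 0.87 [176.5, 279.8, 41.7, 79.1] 1268 [198.1 324.4]
brush 0.54 [322.9, 107.6, 70.2, 80.6] 4548 [358.4 148.4]
```

View pics/top1.png

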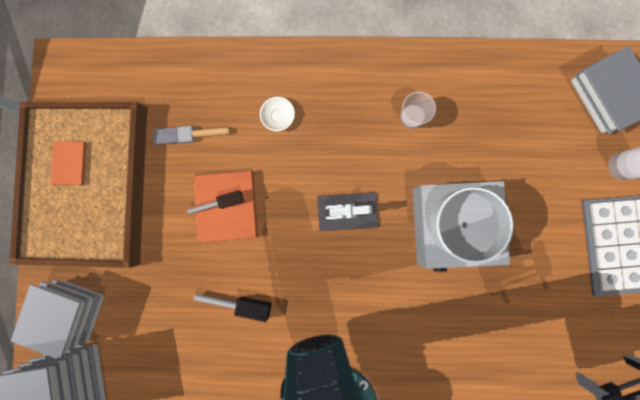

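View pics/side1.png

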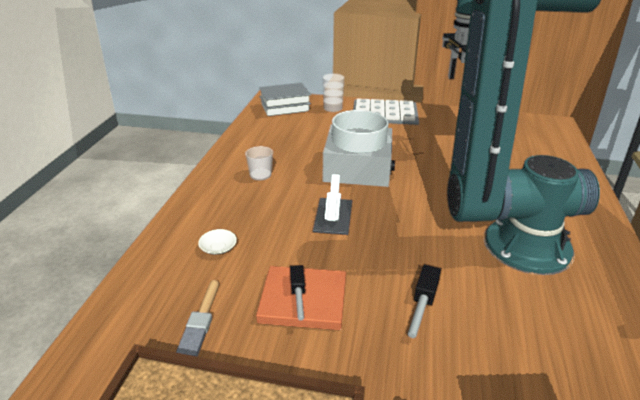

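Two probe-like things in the top view: (242,307), about 80 px (≈205 mm) long on the table, and (221,201), about 54 px (≈140 mm) long on the brick. The one on the brick fits the size given. The rest is at (348,211) and the bath port near (464,225). I'll confirm the probe in a crop.

```bash
cat > b.py <<'E'
from h import *
np.set_printoptions(precision=4,suppress=True)
s=shot('top'); q=shot('side')
a=cv2.resize(s['img'][160:260,180:390],None,fx=3.8,fy=3.8,interpolation=cv2.INTER_CUBIC)
b=cv2.resize(q['img'][165:240,280:390],None,fx=2.8,fy=2.8,interpolation=cv2.INTER_CUBIC)
im=np.zeros((a.shape[0]+b.shape[0],a.shape[1],3),np.uint8); im[:a.shape[0]]=a; im[a.shape[0]:,:b.shape[1]]=b
c=cv2.resize(s['img'][175:275,400:520],None,fx=2.1,fy=2.1,interpolation=cv2.INTER_CUBIC); im[a.shape[0]:,400:400+c.shape[1]]=c[:b.shape[0]]
cv2.imwrite('pics/crop.png',im); print(im.shape)
print('probe ends', onz(s,[[188,212],[243,197]],.04), 'head mid',onz(s,[[231,199]],.05))
print('big', onz(s,[[195,297],[270,313]],.02))
print('rest base',onz(s,[[318,197],[376,193],[380,227],[321,230]],.008))
print('bath guard mid',onz(s,[[475,225]],.155),'bath box',onz(s,[[414,186],[506,181]],.095))
E
python3 b.py
```

```text
(590, 798, 3)
probe ends [[0.4818 0.3763 0.04  ]
 [0.5217 0.2391 0.04  ]] head mid [[0.5156 0.2662 0.05  ]]
big [[0.2689 0.3581 0.02  ]
 [0.2348 0.1674 0.02  ]]
rest base [[ 0.5269  0.0541  0.008 ]
 [ 0.5396 -0.0933  0.008 ]
 [ 0.4536 -0.1043  0.008 ]
 [ 0.4431  0.0448  0.008 ]]
bath guard mid [[ 0.4636 -0.2882  0.155 ]] bath box [[ 0.5507 -0.1709  0.095 ]
 [ 0.5658 -0.3821  0.095 ]]
```

View pics/crop.png

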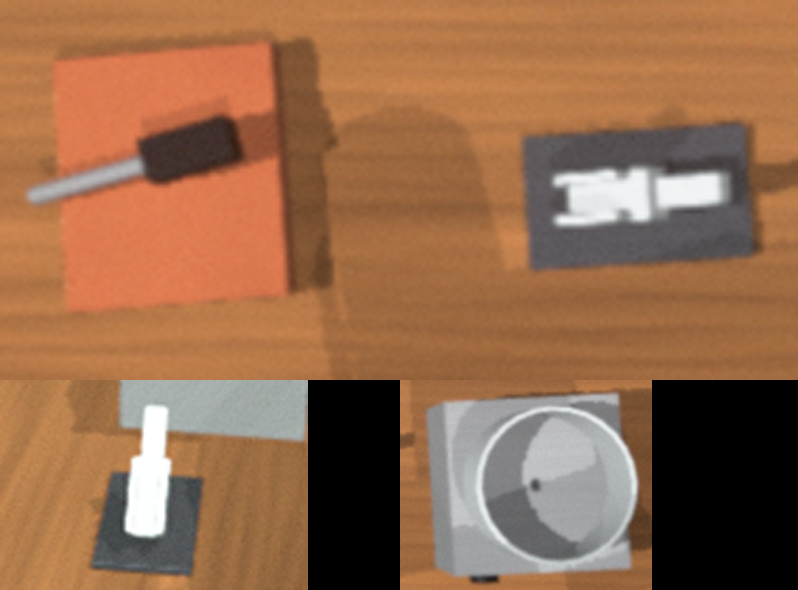

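The crop confirms it: the probe on the brick has its head at about (230,199) and its tip at (188,212) in the top view, pointing +y. The rest's channel is on its +y side and its ledge on the −y side. The port is the dark dot at about (465,225).

```bash
cat >> h.py <<'E'
np.set_printoptions(precision=4,suppress=True)
def tgt(p,xax,zax):
    "pose with tool x along xax, z along zax"
    z=np.array(zax,float);z/=np.linalg.norm(z);x=np.array(xax,float);x-=z*(x@z);x/=np.linalg.norm(x)
    T=np.eye(4);T[:3,:3]=np.c_[x,np.cross(z,x),z];T[:3,3]=p;return T
def go(Tt,Tc=None):
    if Tc is None: Tc,o=pose()
    D=np.linalg.inv(Tc)@Tt; r=np.degrees(R.from_matrix(D[:3,:3]).as_rotvec())
    print('shift mm',(D[:3,3]*1e3).round(1),'|',round(np.linalg.norm(D[:3,3])*1e3),'rot deg',r.round(2)); return D
E
cat > c.py <<'E'
from h import *
a=np.radians(106.2); go(tgt([.505,.275,.22],[np.cos(a),np.sin(a),0],[0,0,-1]))
E
python3 c.py
```

```text
shift mm [ 568.7 -634.7   -3.6] | 852 rot deg [  0.01   0.01 -86.1 ]
```

>>> servo_tool(
  commands=[0.569, -0.635, -0.004, 0, 0, -86, 0.094, 0.569, -0.635, -0.004, 0, 0, -86, 0.094, 0.569, -0.635, -0.004, 0, 0, -86, 0.094, 0.569, -0.635, -0.004, 0, 0, -86, 0.094, 0.569, -0.635, -0.004, 0, 0, -86, 0.094, 0.569, -0.635, -0.004, 0, 0, -86, 0.094, 0.569, -0.635, -0.004, 0, 0, -86, 0.094, 0.569, -0.635, -0.004, 0, 0, -86, 0.094, 0.569, -0.635, -0.004, 0, 0, -86, 0.094, 0.569, -0.635, -0.004, 0, 0, -86, 0.094],
)

```text
time: 2.15
tool_pos: [0.4212, 0.066, 0.2199]
ee_rot: [3.14, 0.001, 1.852]
wrist_force: [-0.1, -0.8, -0.3]
width: 0.0938
finger_force: 0.0
```

```bash
python3 c.py
```

```text
shift mm [177.5 138.5  -0.1] | 225 rot deg [ 0.09  0.05 -0.08]
```

>>> servo_tool(
  commands=[0.178, 0.139, 0, 0, 0, 0, 0.094, 0.178, 0.139, 0, 0, 0, 0, 0.094, 0.178, 0.139, 0, 0, 0, 0, 0.094, 0.178, 0.139, 0, 0, 0, 0, 0.094, 0.178, 0.139, 0, 0, 0, 0, 0.094, 0.178, 0.139, 0, 0, 0, 0, 0.094],
)

```text
time: 2.9
tool_pos: [0.5047, 0.2729, 0.2192]
ee_rot: [-3.141, 0.001, 1.852]
wrist_force: [-0.0, -0.3, 0.3]
width: 0.0938
finger_force: 0.0
```

```bash
cat > d.py <<'E'
from h import *
s=shot('wrist'); cv2.imwrite('pics/w1.png',s['img']); print(pose()[0],s['hand_eye'],s['k1'],s['camera_matrix'][0,0])
for d in spotter.trace('probe',s):
    m=d['region'].astype(np.uint8); print(d['conf'],d['box'])
    if d['conf']<.4: continue
    c=max(cv2.findContours(m,0,2)[0],key=cv2.contourArea).reshape(-1,2)
    P=onz(s,c,.04)[:,:2]; mu=onz(s,np.argwhere(m)[:,::-1],.04)[:,:2]
    C=mu.mean(0); _,_,V=np.linalg.svd(mu-C,full_matrices=False); u=V[0]*np.sign(V[0][1])
    t=(P-C)@u; n=(P-C)@[-u[1],u[0]]
    print('C',C,'ang',np.degrees(np.arctan2(u[1],u[0])),'ext',t.min(),t.max(),n.min(),n.max())
E
python3 d.py
```

```text
[[-0.2764  0.961   0.      0.5047]
 [ 0.961   0.2764 -0.0006  0.2725]
 [-0.0006 -0.0002 -1.      0.2195]
 [ 0.      0.      0.      1.    ]] [[ 0.0009 -0.9609 -0.2769  0.0819]
 [ 1.      0.0007  0.0009 -0.0005]
 [-0.0007 -0.2769  0.9609 -0.169 ]
 [ 0.      0.      0.      1.    ]] -0.020034470884874225 348.808781363711
0.9 [312.3, 74.2, 31.6, 144.7]
C [0.5079 0.2974] ang 107.48177886388056 ext -0.05927719990835316 0.08499775403445858 -0.015235664386892207 0.015566400100190213
0.64 [29.4, 25.0, 90.4, 189.1]
C [0.2597 0.2462] ang 77.98103848099748 ext -0.07750403806516327 0.11637585834372642 -0.03085334692429877 0.02963169368438214
```

View pics/w1.png

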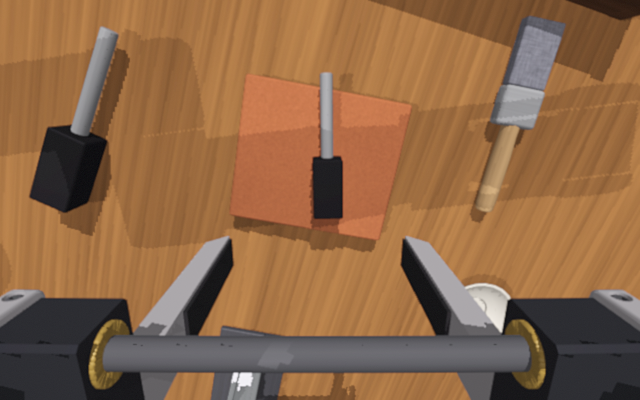

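The wrist view shows the probe on the brick with its tip at (326,73), shoulder at (327,157) and head mid at (327,188). It sits centred between the fingers and nearly along tool x.

```bash
cat > c.py <<'E'
from h import *
a=np.radians(106.8); go(tgt([.5145,.2754,.0395],[np.cos(a),np.sin(a),0],[0,0,-1]))
E
python3 c.py
```

```text
shift mm [  0.3  10.1 180.3] | 181 rot deg [ 0.02  0.02 -0.78]
```

>>> servo_tool(
  commands=[0, 0.01, 0.05, 0, 0, -0.8, 0.094, 0, 0.01, 0.1, 0, 0, -0.8, 0.094, 0, 0.01, 0.14, 0, 0, -0.8, 0.094, 0, 0.01, 0.165, 0, 0, -0.8, 0.094, 0, 0.01, 0.18, 0, 0, -0.8, 0.094, 0, 0.01, 0.18, 0, 0, -0.8, 0.094, 0, 0.01, 0.18, 0, 0, -0.8, 0.01, 0, 0.01, 0.18, 0, 0, -0.8, 0.01, 0, 0.01, 0.18, 0, 0, -0.8, 0.01, 0, 0.01, 0.18, 0, 0, -0.8, 0.01],
)

```text
time: 4.25
tool_pos: [0.5147, 0.2764, 0.0398]
ee_rot: [3.141, 0.0, 1.866]
wrist_force: [0.6, 0.3, 0.2]
width: 0.0577
finger_force: 0.0
```

>>> servo_tool(
  commands=[0, 0, 0, 0, 0, 0, 0.01, 0, 0, 0, 0, 0, 0, 0.01, 0, 0, 0, 0, 0, 0, 0.01, 0, 0, 0, 0, 0, 0, 0.01, 0, 0, 0, 0, 0, 0, 0.01, 0, 0, -0.04, 0, 0, 0, 0.01, 0, 0, -0.09, 0, 0, 0, 0.01, 0, 0, -0.14, 0, 0, 0, 0.01, 0, 0, -0.17, 0, 0, 0, 0.01, 0, 0, -0.17, 0, 0, 0, 0.01],
)

```text
time: 5.5
tool_pos: [0.5159, 0.2768, 0.2125]
ee_rot: [3.135, -0.001, 1.866]
wrist_force: [0.1, 0.1, -0.9]
width: 0.0298
finger_force: 30.0
```

```bash
cat > e.py <<'E'
from h import *
T,o=pose(); s=shot('wrist'); cv2.imwrite('pics/w2.png',s['img'])
print(o['joint_positions'],o['width'],o['finger_force'])
for d in spotter.trace('probe',s): print(d['conf'],d['box'])
for d in spotter.trace('rest',s): print('rest',d['conf'],d['box'])
# expected probe tip / shoulder pixels if shoulder at tool x=+.028, axis z=0
for x in (.028,.108): print(proj(s,(T@[x,0,.0,1])[:3]))
E
python3 e.py
```

```text
[ 0.3957  0.1624  1.2953 -0.0001  1.6777  0.1008] 0.029814021615215062 29.99038428068161
0.63 [7.7, 21.7, 93.2, 192.9]
0.57 [282.8, 38.5, 64.4, 294.9]
[[317.317  211.5919]]
[[317.5575  40.8926]]
```

View pics/w2.png

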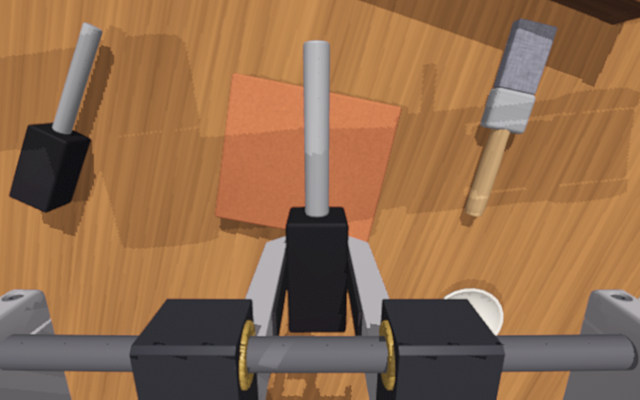

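The grasp is good: head between the fingers, tip at (317,41) where predicted. Next I'll look at the rest from beside it.

```bash
cat > c.py <<'E'
from h import *
a=np.radians(94.5); go(tgt([.40,-.08,.25],[np.cos(a),np.sin(a),0],[0,0,-1]))
E
python3 c.py
```

```text
shift mm [-307.5 -212.3  -42.2] | 376 rot deg [-0.24  0.06 12.4 ]
```

>>> servo_tool(
  commands=[-0.05, -0.03, -0.042, 0, 0, 6, 0.01, -0.1, -0.065, -0.042, 0, 0, 12.4, 0.01, -0.15, -0.1, -0.042, 0, 0, 12.4, 0.01, -0.2, -0.135, -0.042, 0, 0, 12.4, 0.01, -0.25, -0.17, -0.042, 0, 0, 12.4, 0.01, -0.29, -0.2, -0.042, 0, 0, 12.4, 0.01, -0.307, -0.212, -0.042, 0, 0, 12.4, 0.01, -0.307, -0.212, -0.042, 0, 0, 12.4, 0.01, -0.307, -0.212, -0.042, 0, 0, 12.4, 0.01],
)

```text
time: 6.78
tool_pos: [0.4007, -0.0784, 0.2501]
ee_rot: [-3.139, -0.001, 1.65]
wrist_force: [0.9, 0.0, -1.6]
width: 0.0299
finger_force: 30.0
```

```bash
cat > f.py <<'E'
from h import *
T,o=pose(); s=shot('wrist'); print(T)
im=s['img'].copy()
for d in spotter.trace('rest',s): print('rest',d['conf'],d['box'])
c,ang=np.array([.491,-.0246]),np.radians(94.5)
u=np.array([np.cos(ang),np.sin(ang)]);n=np.array([-u[1],u[0]])
for t,w in [(.075,.045),(.075,-.045),(-.075,-.045),(-.075,.045)]:
    p=proj(s,[*(c+t*u+w*n),.008])[0]; cv2.circle(im,tuple(int(v) for v in p),3,(0,0,255),1)
for P in ([*c,.075],[*(c+.0566*u),.018]):
    p=proj(s,P)[0]; print(p); cv2.circle(im,tuple(int(v) for v in p),3,(0,255,0),1)
import pickle; pickle.dump({k:s[k] for k in('img','E','k1','camera_matrix')},open('w3.pkl','wb'))
cv2.imwrite('pics/w3.png',cv2.resize(im[0:300,200:600],None,fx=2,fy=2,interpolation=cv2.INTER_CUBIC))
E
python3 f.py
```

```text
[[-0.0789  0.9969 -0.0022  0.4007]
 [ 0.9969  0.0789  0.0013 -0.0784]
 [ 0.0015 -0.0021 -1.      0.2501]
 [ 0.      0.      0.      1.    ]]
rest 0.89 [357.9, 60.7, 85.6, 132.7]
rest 0.59 [275.4, 259.5, 178.0, 140.4]
[413.9479 139.4146]
[403.9206  81.755 ]
```

View pics/w3.png

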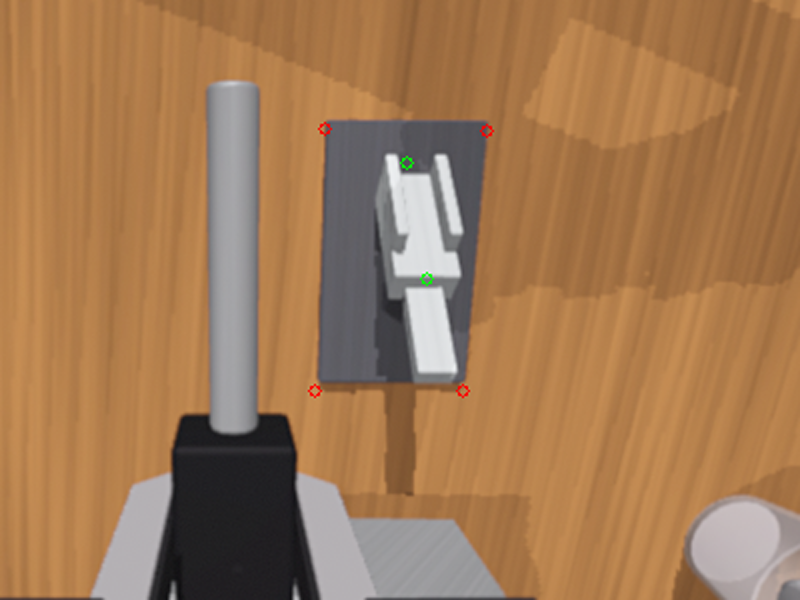

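The rest's plate corners in full-image pixels are (363.5,60.5), (444,61), (432,190.5) and (359.5,191). They lie about 4 px above my prediction, so I'll refit.

```bash
cat > g.py <<'E'
from h import *
import pickle; s=pickle.load(open('w3.pkl','rb'))
P=onz(s,[[363.5,60.5],[444,61],[432,190.5],[359.5,191]],.008); print(P)
c=P.mean(0); v=(P[0]+P[1]-P[2]-P[3])/2; w=(P[0]+P[3]-P[1]-P[2])/2
print(c,np.degrees(np.arctan2(v[1],v[0])),np.linalg.norm(v),np.degrees(np.arctan2(w[1],w[0])),np.linalg.norm(w))
E
python3 g.py
```

```text
[[ 0.4412  0.051   0.008 ]
 [ 0.5299  0.0579  0.008 ]
 [ 0.5414 -0.0891  0.008 ]
 [ 0.4535 -0.0969  0.008 ]]
[ 0.4915 -0.0193  0.008 ] 94.60502597149907 0.14791479388981724 -175.2641251434278 0.08866580825224209
```

```bash
cat >> g.py <<'E'
print('step edge',onz(s,[[413.7,137.7]],.0708))
E
python3 g.py|tail -1
cat > lay.py <<'E'
from h import *
import sys
def lay(up,seat=(.4915,-.0215,.075),ang=94.6,sx=.028,sz=0.):
    a=np.radians(ang);k=.5**.5
    X=np.array([np.cos(a)*k,np.sin(a)*k,-k]);Z=np.array([-np.cos(a)*k,-np.sin(a)*k,-k])
    return tgt(np.array(seat)-sx*X-(sz+up)*Z,X,Z)
if __name__=='__main__': print(lay(float(sys.argv[1]))); go(lay(float(sys.argv[1]))); print(pose()[1]['joint_positions'])
E
python3 lay.py .07
```

```text
step edge [[ 0.4917 -0.0233  0.0708]]
[[-0.0567  0.9968  0.0567  0.4891]
 [ 0.7048  0.0802 -0.7048  0.0081]
 [-0.7071 -0.     -0.7071  0.1443]
 [ 0.      0.      0.      1.    ]]
shift mm [ 78.8  94.9 106.3] | 163 rot deg [ -0.07 -45.05   0.02]
[-0.3316 -0.2354  1.6053  0.0002  1.7731 -0.4118]
```

>>> servo_tool(
  commands=[0.02, 0.02, 0, 0, -9, 0, 0.01, 0.04, 0.04, 0, 0, -18, 0, 0.01, 0.06, 0.06, 0, 0, -27, 0, 0.01, 0.08, 0.08, 0, 0, -36, 0, 0.01, 0.08, 0.095, 0, 0, -45, 0, 0.01, 0.08, 0.095, 0.04, 0, -45, 0, 0.01, 0.08, 0.095, 0.08, 0, -45, 0, 0.01, 0.08, 0.095, 0.106, 0, -45, 0, 0.01, 0.08, 0.095, 0.106, 0, -45, 0, 0.01, 0.08, 0.095, 0.106, 0, -45, 0, 0.01],
)

```text
time: 8.12
tool_pos: [0.4901, 0.0089, 0.1465]
ee_rot: [3.139, 0.785, 1.649]
wrist_force: [-0.8, -1.0, -0.5]
width: 0.03
finger_force: 30.0
```

```bash
cat > i.py <<'E'
from h import *
from lay import lay
T,o=pose(); s=shot('wrist'); q=shot('side'); print(o['joint_positions'],o['width'])
go(lay(.07,(.4915,-.020,.075)))
im=s['img'].copy()
a=np.radians(94.6); u=np.array([np.cos(a),np.sin(a),0]); n=np.array([-u[1],u[0],0]); k=.5**.5
X=np.array([u[0]*k,u[1]*k,-k]); N=u*k+np.array([0,0,k]); S=np.array([.4915,-.020,.075])
for P in [S-.006*N+.016*n,S-.006*N-.016*n,S+.07*X+.008*N+.016*n,S+.07*X+.008*N-.016*n,S+.07*X+.008*N+.01*n,S+.07*X+.008*N-.01*n,S-.05*X-.015*N+.009*n,S-.05*X-.015*N-.009*n]:
    p=proj(s,P)[0]; cv2.circle(im,tuple(int(round(v)) for v in p),2,(0,0,255),1)
p=[proj(q,P)[0].round(1) for P in (S,S+.08*X)]; print(p)
b=cv2.resize(q['img'][130:260,260:420],(400,325)); 
a=cv2.resize(im[20:320,190:450],None,fx=1.52,fy=1.52,interpolation=cv2.INTER_CUBIC); out=np.zeros((max(a.shape[0],325),a.shape[1]+400,3),np.uint8); out[:a.shape[0],:a.shape[1]]=a; out[:325,a.shape[1]:]=b
cv2.imwrite('pics/w4.png',out); print(out.shape)
E
python3 i.py
```

```text
[ 0.3788  0.1441  1.6528 -0.743   1.614   0.3717] 0.029978059804692855
shift mm [ 2.6 -1.2  1.3] | 3 rot deg [ 0.09 -0.05 -0.19]
[array([333.7, 192.9]), array([331. , 224.2])]
(456, 795, 3)
```

View pics/w4.png

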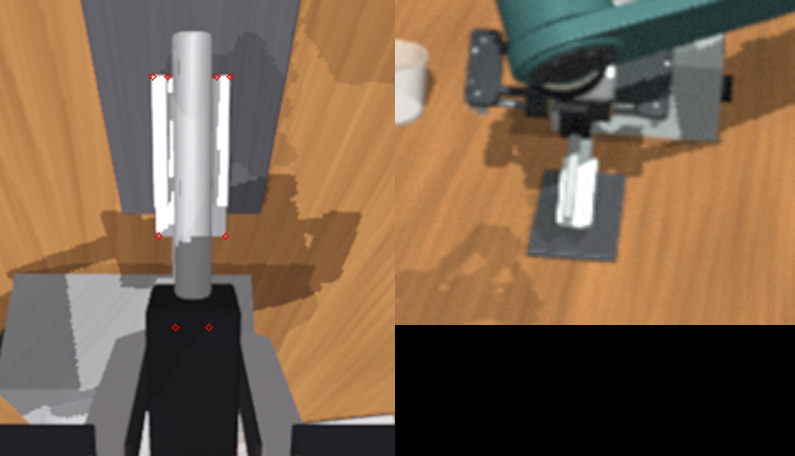

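The projected model of the rest (red) falls on the visible channel to within about 1 px, with the stem centred over it. I'll descend square to the slope, biased about 2.5 mm uphill.

>>> servo_tool(
  commands=[0, -0.001, 0.015, 0, 0, 0, 0.01, 0, -0.001, 0.03, 0, 0, 0, 0.01, 0, -0.001, 0.045, 0, 0, 0, 0.01, 0, -0.001, 0.055, 0, 0, 0, 0.01, 0, -0.001, 0.06, 0, 0, 0, 0.01, 0, -0.001, 0.064, 0, 0, 0, 0.01, 0, -0.001, 0.067, 0, 0, 0, 0.01, 0, -0.001, 0.067, 0, 0, 0, 0.01],
)

```text
time: 9.22
tool_pos: [0.4922, -0.0392, 0.0981]
ee_rot: [3.141, 0.785, 1.649]
wrist_force: [0.6, -0.1, -1.2]
width: 0.0301
finger_force: 30.0
```

```bash
cat > j.py <<'E'
from h import *
from lay import lay
go(lay(0,(.4915,-.020,.075))); T,o=pose(); print(o['wrist_force'],o['wrist_torque'])
E
python3 j.py
```

```text
shift mm [1.8 0.9 2.8] | 3 rot deg [-0.06  0.   -0.07]
[ 0.6477 -0.0728 -1.2258] [ 0.5368 -0.089   0.0151]
```

No contact yet. I'll ease in a few more mm, watching the force.

>>> servo_tool(
  commands=[0, 0.0005, 0.001, 0, 0, 0, 0.01, 0, 0.0005, 0.002, 0, 0, 0, 0.01, 0, 0.0005, 0.003, 0, 0, 0, 0.01, 0, 0.0005, 0.003, 0, 0, 0, 0.01],
)

```text
time: 9.72
tool_pos: [0.4927, -0.0413, 0.0958]
ee_rot: [-3.141, 0.785, 1.649]
wrist_force: [0.4, -0.5, -2.1]
width: 0.0299
finger_force: 30.0
```

>>> servo_tool(
  commands=[0, 0, 0.001, 0, 0, 0, 0.01, 0, 0, 0.002, 0, 0, 0, 0.01, 0, 0, 0.002, 0, 0, 0, 0.01],
)

```text
time: 10.1
tool_pos: [0.4929, -0.0416, 0.0957]
ee_rot: [3.14, 0.784, 1.648]
wrist_force: [-4.2, 8.4, 4.9]
width: 0.0293
finger_force: 30.0
```

Contact (~10 N). I'll release and back off square to the slope.

>>> servo_tool(
  commands=[0, 0, -0.001, 0, 0, 0, 0.07, 0, 0, -0.001, 0, 0, 0, 0.07, 0, 0, -0.001, 0, 0, 0, 0.07, 0, 0, -0.001, 0, 0, 0, 0.07, 0, 0, -0.001, 0, 0, 0, 0.07, 0, 0, -0.03, 0, 0, 0, 0.07, 0, 0, -0.07, 0, 0, 0, 0.07, 0, 0, -0.12, 0, 0, 0, 0.07, 0, 0, -0.13, 0, 0, 0, 0.07, 0, 0, -0.13, 0, 0, 0, 0.07],
)

```text
time: 11.35
tool_pos: [0.4857, 0.049, 0.1861]
ee_rot: [3.142, 0.785, 1.65]
wrist_force: [-0.4, -0.0, -0.1]
width: 0.07
finger_force: 0.0
```

```bash
cat > k.py <<'E'
from h import *
T,o=pose(); s=shot('wrist'); q=shot('side'); t=shot('top'); print(T,o['width'])
im=s['img'].copy()
a=np.radians(94.6); u=np.array([np.cos(a),np.sin(a),0]); n=np.array([-u[1],u[0],0]); k=.5**.5
X=np.array([u[0]*k,u[1]*k,-k]); N=u*k+np.array([0,0,k]); S=np.array([.4915,-.020,.075])
for P in [S+.08*X+.006*N,S+.015*N+.015*n,S+.015*N-.015*n,S-.06*X+.015*N+.015*n,S-.06*X+.015*N-.015*n]:
    p=proj(s,P)[0]; print(p); cv2.circle(im,tuple(int(round(v)) for v in p),2,(0,0,255),1)
b=cv2.resize(q['img'][150:260,270:400],(400,338)); 
a=cv2.resize(im[0:300,190:450],None,fx=1.5,fy=1.5,interpolation=cv2.INTER_CUBIC); out=np.zeros((450,a.shape[1]+400,3),np.uint8); out[:a.shape[0],:a.shape[1]]=a; out[:338,a.shape[1]:]=b
cv2.imwrite('pics/w5.png',out)
E
python3 k.py
```

```text
[[-0.0559  0.9969  0.056   0.4857]
 [ 0.7049  0.0791 -0.7049  0.049 ]
 [-0.7071  0.     -0.7071  0.1861]
 [ 0.      0.      0.      1.    ]] 0.07001514140486378
[317.5624  63.4075]
[299.2656 166.5897]
[335.9348 166.5614]
[300.2762 235.1221]
[334.9291 235.0933]
```

View pics/w5.png

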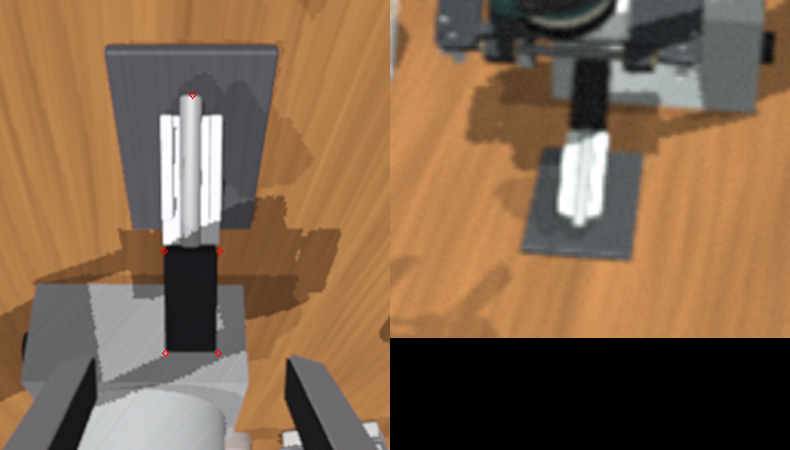

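The probe lies in the rest as predicted: tip at full-image pixel (318,63), head between (300,165) and (335,234). Next I'll swing round to the tail end to grip along the axis.

```bash
cat > m.py <<'E'
from h import *
a=np.radians(94.6); u=np.array([np.cos(a),np.sin(a),0]); k=.5**.5
X=u*k-[0,0,k]; N=u*k+[0,0,k]; S=np.array([.4915,-.020,.075])+.001*np.array([-u[1],u[0],0])
def ax(back,up=0): return tgt(S-back*X+up*N,N,X)
if __name__=='__main__':
    B=tgt([.488,-.01,.28],u,[0,0,-1])
    go(B); go(ax(.16)); go(ax(.114)); go(ax(.034)); print(ax(.114)[:3,3])
E
python3 m.py
```

```text
shift mm [-108.2   -1.6  -26.3] | 111 rot deg [-0.23 45.07 -0.09]
shift mm [-130.3    0.7  125.9] | 181 rot deg [-0.2  90.07 -0.18]
shift mm [-84.3   0.7 125.9] | 152 rot deg [-0.2  90.07 -0.18]
shift mm [ -4.3   0.7 125.8] | 126 rot deg [-0.2  90.07 -0.18]
[ 0.497  -0.1004  0.1556]
```

>>> servo_tool(
  commands=[-0.022, 0, -0.005, 0, 9, 0, 0.07, -0.044, 0, -0.01, 0, 18, 0, 0.07, -0.066, 0, -0.016, 0, 27, 0, 0.07, -0.09, 0, -0.02, 0, 36, 0, 0.07, -0.108, 0, -0.02, 0, 45, 0, 0.07, -0.13, 0, 0.01, 0, 54, 0, 0.07, -0.15, 0, 0.04, 0, 63, 0, 0.07, -0.16, 0, 0.07, 0, 72, 0, 0.07, -0.15, 0, 0.1, 0, 81, 0, 0.07, -0.13, 0.001, 0.126, 0, 90, 0, 0.07],
)

```text
time: 12.75
tool_pos: [0.5004, -0.1339, 0.1879]
ee_rot: [3.141, -0.789, 1.645]
wrist_force: [1.2, -0.0, -0.5]
width: 0.0699
finger_force: 0.0
```

```bash
python3 m.py; python3 -c "
from h import *
o=pose()[1];print(pose()[0],o['joint_positions'])"
```

```text
shift mm [153.   -3.2  23.6] | 155 rot deg [  0.16 -45.23  -0.35]
shift mm [ 0.9 -0.7  0.7] | 1 rot deg [ 0.27 -0.23 -0.26]
shift mm [ 0.8 -1.  46.7] | 47 rot deg [ 0.27 -0.23 -0.26]
shift mm [  0.4  -1.3 126.7] | 127 rot deg [ 0.27 -0.23 -0.26]
[ 0.497  -0.1004  0.1556]
[[-0.052   0.9973 -0.0522  0.5004]
 [ 0.7023  0.0736  0.7081 -0.1339]
 [ 0.71    0.0002 -0.7042  0.1879]
 [ 0.      0.      0.      1.    ]] [-0.7144  0.3386  1.3299  0.5887  2.0177 -0.6789]
```

>>> servo_tool(
  commands=[0.0005, -0.001, 0.04, 0.2, -0.2, -0.2, 0.07, 0.0005, -0.001, 0.08, 0.2, -0.2, -0.2, 0.07, 0.0005, -0.001, 0.11, 0.2, -0.2, -0.2, 0.07, 0.0005, -0.001, 0.126, 0.2, -0.2, -0.2, 0.07, 0.0005, -0.001, 0.126, 0.2, -0.2, -0.2, 0.07, 0.0005, -0.001, 0.126, 0.2, -0.2, -0.2, 0.07],
)

```text
time: 13.5
tool_pos: [0.4934, -0.0433, 0.1012]
ee_rot: [3.14, -0.781, 1.655]
wrist_force: [-0.3, -0.7, -0.3]
width: 0.0702
finger_force: 0.0
```

```bash
python3 m.py|tail -2
python3 - <<'E'
from h import *
T,o=pose(); s=shot('wrist'); im=s['img'].copy()
# expected head in tool frame, shoulder at tool z=.034
for x,y,z in [(.015,.015,.034),(.015,-.015,.034),(.015,.015,-.026),(.015,-.015,-.026),(0,0,.114)]:
    p=proj(s,(T@[x,y,z,1])[:3])[0]; print(p); cv2.circle(im,tuple(int(round(v)) for v in p),3,(0,0,255),1)
cv2.imwrite('pics/w6.png',im)
E
```

```text
shift mm [-2.  -1.   1.1] | 2 rot deg [-0.04  0.27  0.15]
[ 0.497  -0.1004  0.1556]
[342.4152 215.6859]
[293.2071 215.6301]
[351.934  258.2057]
[284.4571 258.1327]
[317.5044 202.6453]
```

View pics/w6.png

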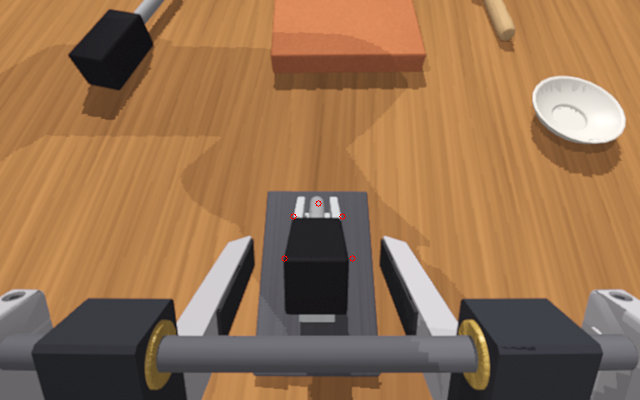

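The head sits centred between the fingers (back edge at row 262, x from 285 to 348). The probe axis is about 2 mm to tool −x, so I'll correct that and close.

>>> servo_tool(
  commands=[-0.002, -0.0005, 0.001, 0, 0.3, 0, 0.07, -0.002, -0.0005, 0.001, 0, 0.3, 0, 0.01, -0.002, -0.0005, 0.001, 0, 0.3, 0, 0.01, -0.002, -0.0005, 0.001, 0, 0.3, 0, 0.01, -0.002, -0.0005, 0.001, 0, 0.3, 0, 0.01, -0.002, -0.0005, 0.001, 0, 0.3, 0, 0.01, -0.002, -0.0005, 0.001, 0, 0.3, 0, 0.01, -0.002, -0.0005, 0.001, 0, 0.3, 0, 0.01],
)

```text
time: 14.55
tool_pos: [0.4925, -0.0431, 0.0984]
ee_rot: [3.141, -0.787, 1.655]
wrist_force: [0.7, 0.6, 0.3]
width: 0.0298
finger_force: 30.0
```

```bash
python3 m.py|tail -2
python3 - <<'E'
from h import *
T,o=pose(); print(T,o['width'],o['finger_force'],o['wrist_force'],o['joint_positions'])
E
```

```text
shift mm [-0.3 -0.1 -1.1] | 1 rot deg [-0.12 -0.1   0.14]
[ 0.497  -0.1004  0.1556]
[[-0.059   0.9965 -0.0588  0.4925]
 [ 0.7035  0.0833  0.7058 -0.0431]
 [ 0.7083  0.0003 -0.7059  0.0984]
 [ 0.      0.      0.      1.    ]] 0.02983923693546113 29.99191403388977 [0.6533 0.6284 0.2858] [-0.6011  0.3037  1.5647  0.5977  1.7936 -0.7085]
```

```bash
cat > p.py <<'E'
from h import *
from m import u,N
s=shot('top'); g=cv2.cvtColor(cv2.imread('pics/top1.png'),6).astype(float)
w=np.clip(70-g[217:234,456:474],0,None); print(g[217:234,456:474].min(),np.count_nonzero(w))
yy,xx=np.mgrid[217:234,456:474]; p=[(xx*w).sum()/w.sum(),(yy*w).sum()/w.sum()]; print(p,onz(s,[p],.095))
T,o=pose(); go(tgt([.49,-.08,.34],u,[0,0,-1])); go(tgt([.4636,-.2655,.34],u,[0,0,-1]))
E
python3 p.py
```

```text
78.0 0
[np.float64(nan), np.float64(nan)] [[nan nan nan]]
shift mm [ 145.3   -5.5 -196.4] | 244 rot deg [ -0.05 -45.1    0.17]
shift mm [  16.3  -47.3 -325.8] | 330 rot deg [ -0.05 -45.1    0.17]p.py:5: RuntimeWarning: invalid value encountered in scalar divide
  yy,xx=np.mgrid[217:234,456:474]; p=[(xx*w).sum()/w.sum(),(yy*w).sum()/w.sum()]; print(p,onz(s,[p],.095))
```

>>> servo_tool(
  commands=[0.02, 0, 0, 0, 0, 0, 0.01, 0.05, 0, 0, 0, 0, 0, 0.01, 0.09, 0, -0.03, 0, 0, 0, 0.01, 0.12, 0, -0.07, 0, 0, 0, 0.01, 0.145, -0.005, -0.11, 0, -9, 0, 0.01, 0.145, -0.005, -0.15, 0, -18, 0, 0.01, 0.145, -0.005, -0.19, 0, -27, 0, 0.01, 0.145, -0.005, -0.196, 0, -36, 0, 0.01, 0.145, -0.005, -0.196, 0, -45, 0, 0.01, 0.145, -0.005, -0.196, 0, -45.1, 0, 0.01],
)

```text
time: 15.85
tool_pos: [0.4899, -0.077, 0.3406]
ee_rot: [3.14, -0.001, 1.659]
wrist_force: [-0.4, -0.1, -1.8]
width: 0.0301
finger_force: 30.0
```

```bash
cat > p.py <<'E'
from h import *
from m import u
s=shot('top'); g=cv2.cvtColor(cv2.imread('pics/top1.png'),6).astype(float)
k=g[217:234,456:474]; w=np.clip(np.median(k)-25-k,0,None); n,l,st,ce=cv2.connectedComponentsWithStats((w>0).astype(np.uint8)); print(st[1:],ce[1:]+[456,217])
i=1+np.argmin(np.linalg.norm(ce[1:]+[456,217]-[464.8,225],axis=1)); w=w*(l==i)
yy,xx=np.mgrid[217:234,456:474]; p=[(xx*w).sum()/w.sum(),(yy*w).sum()/w.sum()]; P=onz(s,[p],.095)[0]; print(p,P)
T,o=pose(); print(T,o['width'],o['joint_positions']); go(tgt([*P[:2],.34],u,[0,0,-1]))
sd=shot('side')
for x,y,z in [(0,0,.033),(0,0,.113)]: print(proj(s,(T@[x,y,z,1])[:3]),proj(sd,(T@[x,y,z,1])[:3]))
for n in (s,sd):
    for d in spotter.trace('probe',n): print(round(d['conf'],2),d['box'])
cv2.imwrite('pics/s7.png',sd['img'])
E
python3 p.py
```

```text
[[ 0  0  6 17 52]
 [ 6  5  5  6 24]] [[457.7115 228.0385]
 [464.125  224.8333]]
[np.float64(464.06447368421055), np.float64(224.8578947368421)] [ 0.4633 -0.2855  0.095 ]
[[-0.0863  0.9963 -0.0002  0.4899]
 [ 0.9963  0.0863  0.0021 -0.0781]
 [ 0.0021  0.     -1.      0.3397]
 [ 0.      0.      0.      1.    ]] 0.029711018313543322 [-0.2737 -0.0241  1.2428  0.0021  1.9236 -0.3594]
shift mm [-204.4  -44.5   -0.8] | 209 rot deg [ 0.   -0.12  0.35]
[[386.1056 208.5703]] [[340.5295  98.2057]]
[[380.3391 209.9206]] [[339.6732 128.7516]]
0.91 [193.7, 293.5, 75.3, 30.8]
0.78 [335.1, 72.2, 12.4, 56.1]
0.61 [407.8, 265.5, 38.6, 72.6]
```

>>> servo_tool(
  commands=[-0.05, -0.011, 0, 0, -0.1, 0.3, 0.01, -0.1, -0.022, 0, 0, -0.1, 0.3, 0.01, -0.15, -0.033, 0, 0, -0.1, 0.3, 0.01, -0.19, -0.041, 0, 0, -0.1, 0.3, 0.01, -0.204, -0.0445, 0, 0, -0.1, 0.3, 0.01, -0.204, -0.0445, 0.03, 0, -0.1, 0.3, 0.01, -0.204, -0.0445, 0.05, 0, -0.1, 0.3, 0.01, -0.204, -0.0445, 0.05, 0, -0.1, 0.3, 0.01, -0.204, -0.0445, 0.05, 0, -0.1, 0.3, 0.01],
)

```text
time: 17.18
tool_pos: [0.4633, -0.2869, 0.2903]
ee_rot: [3.141, 0.002, 1.649]
wrist_force: [0.6, 0.1, -1.8]
width: 0.0298
finger_force: 30.0
```

```bash
cat > r.py <<'E'
from h import *
import pickle,sys
n=sys.argv[1]
T,o=pose(); s=shot('wrist'); pickle.dump({k:s[k] for k in('img','E','k1','camera_matrix')}|{'T':T},open(n+'.pkl','wb')); print(T[:3,3],o['wrist_force'])
for x,y,z in [(0,0,.033),(0,0,.113)]: print('exp',proj(s,(T@[x,y,z,1])[:3]))
print('port exp',proj(s,[.4633,-.2855,.095]))
cv2.imwrite(f'pics/{n}.png',cv2.resize(s['img'][90:290,218:418],None,fx=3,fy=3,interpolation=cv2.INTER_CUBIC))
E
python3 r.py v1
```

```text
[ 0.4633 -0.2869  0.2903] [ 0.6274  0.1082 -1.8247]
exp [[317.5312 238.2386]]
exp [[317.2522 202.391 ]]
port exp [[317.0217 179.3042]]
```

View pics/v1.png

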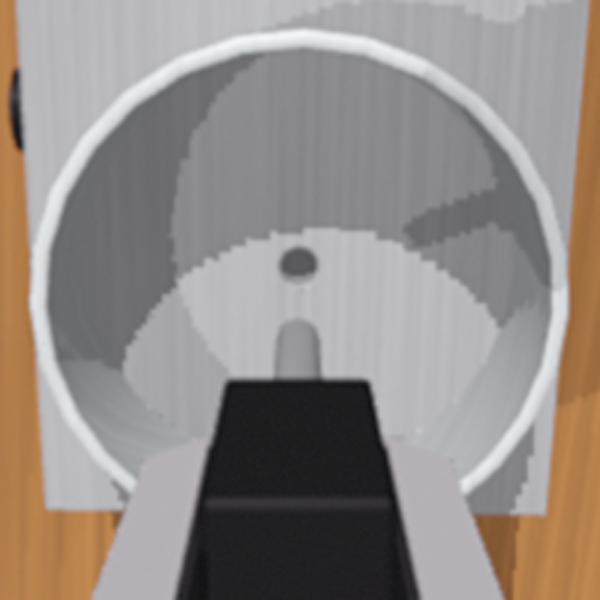

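The wrist view shows the port as a dark spot at about (317.2,177.7), and the stem's end, with outline top at about (317,196), in line below it. I'll do sub-pixel measuring next.

```bash
cat > t.py <<'E'
from h import *
import pickle,sys
s=pickle.load(open(sys.argv[1]+'.pkl','rb')); T=s['T']; g=cv2.cvtColor(s['img'],6).astype(float)
pe=proj(s,[.4633,-.2855,.095])[0]; x0,y0=int(pe[0])-11,int(pe[1])-10
sub=g[y0:y0+20,x0:x0+22]; 
w=(sub<(np.median(sub)+sub.min())/2+10).astype(np.uint8); n,l,st,ce=cv2.connectedComponentsWithStats(w)
c=np.array([10.5,10.]); i=1+np.argmin([np.linalg.norm(ce[j]-c)-st[j,4]*.03 for j in range(1,n)]); print('hole',st[i],ce[i]+[x0,y0])
H=onz(s,[ce[i]+[x0,y0]],.095)[0]; print('port world',H,'in tool',(np.linalg.inv(T)@[*H,1])[:3])
print('col profile',g[188:206,316:319].mean(1).round())
for r in (199,201,203,206,209,212): print(r,g[r,305:331].round().astype(int))
for x in (0,.005,.006): print(x,proj(s,(T@[x,0,.113,1])[:3]))
E
python3 t.py v1
```

```text
hole [  5   3  13  11 112] [316.9821 177.4196]
port world [ 0.4631 -0.2835  0.095 ] in tool [ 0.0038 -0.0001  0.1953]
col profile [182. 183. 183. 183. 183. 183. 184. 180. 164. 152. 150. 150. 151. 151.
 151. 152. 152. 152.]
199 [188 187 186 187 186 177 157 147 149 151 151 151 151 149 146 143 138 143
 163 180 187 188 189 186 185 186]
201 [188 187 187 187 184 164 144 143 150 152 152 152 151 151 148 144 139 129
 139 172 187 188 188 187 185 188]
203 [188 187 187 186 175 149 138 145 151 153 153 153 152 151 149 146 139 129
 125 148 179 188 188 186 185 187]
206 [187 187 187 185 170 147 142 148 152 154 153 152 152 151 149 147 140 131
 125 144 178 188 188 187 185 188]
209 [187 187 187 183 162 143 143 150 154 154 154 153 152 151 150 147 141 133
 121 134 175 188 188 185 185 187]
212 [187 187 188 182 157 140 144 152 155 155 155 154 153 151 149 146 142 134
 121 128 173 188 188 185 185 188]
0 [[317.2522 202.391 ]]
0.005 [[317.26   196.6593]]
0.006 [[317.2615 195.5064]]
```

>>> servo_tool(
  commands=[0.004, 0, 0.02, 0, 0, 0, 0.01, 0.004, 0, 0.04, 0, 0, 0, 0.01, 0.004, 0, 0.06, 0, 0, 0, 0.01, 0.004, 0, 0.07, 0, 0, 0, 0.01, 0.004, 0, 0.072, 0, 0, 0, 0.01, 0.004, 0, 0.072, 0, 0, 0, 0.01, 0.004, 0, 0.072, 0, 0, 0, 0.01],
)

```text
time: 18.1
tool_pos: [0.4632, -0.2833, 0.2186]
ee_rot: [3.14, 0.003, 1.649]
wrist_force: [-0.2, -0.0, -1.2]
width: 0.0297
finger_force: 30.0
```

```bash
sed -i 's/^pe=.*/pe=proj(s,[.4631,-.2835,.095])[0]; x0,y0=int(pe[0])-11,int(pe[1])-10; print("pe",pe)/' t.py; python3 r.py v2; python3 t.py v2
python3 - <<'E'
import cv2;g=cv2.cvtColor(cv2.imread('pics/v2.png'),6); 
import pickle; g=cv2.cvtColor(pickle.load(open('v2.pkl','rb'))['img'],6)
for r in range(180,206): print(r,g[r,304:332])
E
```

```text
[ 0.4632 -0.2833  0.2186] [-0.1692 -0.0243 -1.2394]
exp [[317.5302 238.2366]]
exp [[317.2514 202.3897]]
port exp [[316.9395 201.0149]]
pe [316.8924 198.7978]
hole [ 5  5 15 15 73] [318.1507 196.9315]
port world [ 0.4641 -0.2817  0.095 ] in tool [0.0019 0.0008 0.1236]
col profile [173. 180. 181. 175. 141. 100.  85.  99. 133. 147. 148. 147. 147. 147.
 148. 148. 149. 149.]
199 [182 183 183 172 140 107 119 138 147 149 149 148 148 146 145 143 136 122
 102 101 130 153 162 163 164 163]
201 [182 183 183 171 142 120 128 140 147 149 148 148 148 146 144 142 136 127
 114 119 143 157 163 174 179 180]
203 [182 183 184 178 158 135 134 143 148 149 149 149 149 147 145 142 136 126
 120 139 170 178 178 183 185 185]
206 [182 183 183 179 165 143 138 144 148 150 150 149 149 148 146 143 137 128
 121 141 173 183 184 184 185 184]
209 [182 182 183 178 156 139 140 147 150 151 150 150 150 148 146 143 137 130
 118 129 166 182 184 185 185 185]
212 [182 182 184 178 152 137 141 148 151 151 151 150 149 149 146 143 139 132
 119 109 133 172 184 185 185 184]
0 [[317.2514 202.3897]]
0.005 [[317.2591 196.658 ]]
0.006 [[3
[... 2412 characters left out ...]
183 183 170 137 112 125 141 147 149 149 148 147 146 145 142 137
 125 108 106 130 152 162 165 167 167 165]
201 [182 182 183 183 171 142 120 128 140 147 149 148 148 148 146 144 142 136
 127 114 119 143 157 163 174 179 180 177]
202 [182 182 183 183 174 154 131 133 142 148 149 149 149 148 146 145 142 136
 127 118 132 161 167 169 179 185 186 183]
203 [183 182 183 184 178 158 135 134 143 148 149 149 149 149 147 145 142 136
 126 120 139 170 178 178 183 185 185 183]
204 [182 182 183 184 179 161 139 135 143 148 150 150 149 149 148 145 142 137
 127 121 140 173 182 183 184 185 185 183]
205 [182 182 182 183 180 164 142 137 143 149 150 151 149 149 148 146 143 137
 128 121 140 173 183 183 184 185 185 182]
```

>>> servo_tool(
  commands=[-0.0012, 0.0004, 0.002, 0, 0, 0, 0.01, -0.0012, 0.0004, 0.004, 0, 0, 0, 0.01, -0.0012, 0.0004, 0.007, 0, 0, 0, 0.01, -0.0012, 0.0004, 0.009, 0, 0, 0, 0.01, -0.0012, 0.0004, 0.009, 0, 0, 0, 0.01],
)

```text
time: 18.77
tool_pos: [0.4632, -0.2841, 0.2082]
ee_rot: [-3.141, 0.002, 1.649]
wrist_force: [-0.1, 0.4, -1.0]
width: 0.0295
finger_force: 30.0
```

```bash
sed -i 's/\[90:290,218:418\],None,fx=3,fy=3/[170:230,280:355],None,fx=8,fy=8/' r.py; python3 r.py v3
python3 - <<'E'
import pickle,cv2,numpy as np; np.set_printoptions(linewidth=200)
g=cv2.cvtColor(pickle.load(open('v3.pkl','rb'))['img'],6)
for r in range(188,207): print(r,g[r,304:332])
E
```

```text
[ 0.4632 -0.2841  0.2082] [-0.1209  0.4322 -0.957 ]
exp [[317.5328 238.2398]]
exp [[317.2534 202.3915]]
port exp [[317.2692 203.7267]]
188 [132 138 141 141 139 136 135 136 138 138 132 129 127 125 135 167 182 185 186 183 179 180 182 183 183 184 184 183]
189 [138 160 172 172 170 166 166 166 169 167 152 140 138 136 143 170 182 185 186 183 180 181 183 184 184 181 176 176]
190 [139 170 183 185 181 178 177 177 180 181 175 171 169 167 167 176 182 185 185 183 178 178 179 181 182 175 168 166]
191 [147 172 183 185 182 178 177 178 180 183 182 182 181 180 178 180 184 185 185 182 171 167 168 171 176 170 164 164]
192 [172 178 183 184 180 178 177 177 180 182 184 183 182 180 177 179 182 183 183 179 165 159 159 162 166 165 164 164]
193 [182 182 183 183 180 178 176 177 180 183 183 182 180 175 167 165 169 172 172 169 161 158 160 161 163 163 164 164]
194 [183 182 183 183 181 178 177 178 180 182 177 167 158 150 137 136 148 158 163 163 159 159 161 161 162 163 164 165]
195 [182 182 183 183 181 179 177 177 175 166 150 135 126 120 110 108 117 132 147 156 158 159 161 162 162 164 164 164]
196 [182 181 183 183 
[... 576 characters left out ...]
2 182 182 183 173 145 122 128 141 147 149 147 148 147 146 144 142 136 127 113  96 108 138 157 163 163 164 163]
202 [182 181 183 183 169 142 125 131 142 147 149 148 148 147 146 144 141 136 127 115  98 105 135 156 163 163 164 164]
203 [182 181 183 182 168 143 128 133 142 148 149 149 148 148 146 145 142 137 128 116 101 112 140 157 162 163 164 166]
204 [182 181 183 182 170 147 131 135 143 148 150 150 149 148 147 146 142 136 128 117 108 129 151 162 165 165 164 166]
205 [182 181 183 183 175 153 135 136 143 148 149 150 148 148 147 145 142 137 128 116 114 147 170 176 178 176 170 169]
206 [181 182 182 183 178 158 138 137 144 148 150 150 148 149 148 146 142 137 129 116 120 162 180 182 183 183 180 179]
```

View pics/v3.png

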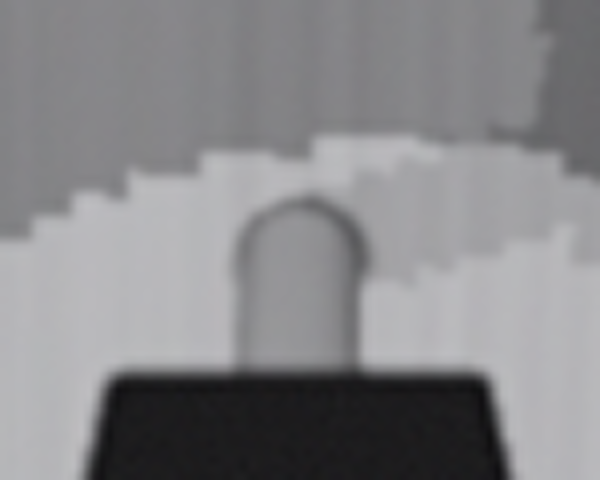

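The tip is just over the port mouth, and a thin, even dark crescent shows round it. I'll nudge 0.3 mm and go down gently.

>>> servo_tool(
  commands=[-0.0003, 0.0003, 0.001, 0, 0, 0, 0.01, -0.0003, 0.0003, 0.002, 0, 0, 0, 0.01, -0.0003, 0.0003, 0.003, 0, 0, 0, 0.01, -0.0003, 0.0003, 0.004, 0, 0, 0, 0.01, -0.0003, 0.0003, 0.005, 0, 0, 0, 0.01, -0.0003, 0.0003, 0.005, 0, 0, 0, 0.01],
)

```text
time: 19.58
tool_pos: [0.4636, -0.2844, 0.2033]
ee_rot: [-3.141, 0.002, 1.649]
wrist_force: [-0.0, 0.4, -1.6]
width: 0.0301
finger_force: 30.0
```

>>> servo_tool(
  commands=[0, 0, 0.002, 0, 0, 0, 0.01, 0, 0, 0.004, 0, 0, 0, 0.01, 0, 0, 0.006, 0, 0, 0, 0.01, 0, 0, 0.008, 0, 0, 0, 0.01, 0, 0, 0.01, 0, 0, 0, 0.01, 0, 0, 0.01, 0, 0, 0, 0.01],
)

```text
time: 20.32
tool_pos: [0.4635, -0.2844, 0.1932]
ee_rot: [-3.141, 0.002, 1.649]
wrist_force: [0.3, -0.5, -1.7]
width: 0.0298
finger_force: 30.0
```

>>> servo_tool(
  commands=[0, 0, 0.003, 0, 0, 0, 0.01, 0, 0, 0.006, 0, 0, 0, 0.01, 0, 0, 0.009, 0, 0, 0, 0.01, 0, 0, 0.012, 0, 0, 0, 0.01, 0, 0, 0.015, 0, 0, 0, 0.01, 0, 0, 0.018, 0, 0, 0, 0.01, 0, 0, 0.02, 0, 0, 0, 0.01, 0, 0, 0.02, 0, 0, 0, 0.01],
)

```text
time: 21.32
tool_pos: [0.4635, -0.2845, 0.1732]
ee_rot: [-3.141, 0.002, 1.649]
wrist_force: [0.5, -0.2, -1.0]
width: 0.0298
finger_force: 30.0
```

>>> servo_tool(
  commands=[0, 0, 0.003, 0, 0, 0, 0.01, 0, 0, 0.006, 0, 0, 0, 0.01, 0, 0, 0.01, 0, 0, 0, 0.01, 0, 0, 0.014, 0, 0, 0, 0.01, 0, 0, 0.018, 0, 0, 0, 0.01, 0, 0, 0.022, 0, 0, 0, 0.01, 0, 0, 0.025, 0, 0, 0, 0.01, 0, 0, 0.028, 0, 0, 0, 0.01, 0, 0, 0.03, 0, 0, 0, 0.01, 0, 0, 0.03, 0, 0, 0, 0.01],
)

```text
time: 22.58
tool_pos: [0.4636, -0.2846, 0.1433]
ee_rot: [-3.141, 0.002, 1.649]
wrist_force: [0.4, 0.2, -0.5]
width: 0.0294
finger_force: 30.0
```

>>> servo_tool(
  commands=[0, 0, 0.003, 0, 0, 0, 0.01, 0, 0, 0.006, 0, 0, 0, 0.01, 0, 0, 0.009, 0, 0, 0, 0.01, 0, 0, 0.011, 0, 0, 0, 0.01, 0, 0, 0.012, 0, 0, 0, 0.01, 0, 0, 0.013, 0, 0, 0, 0.01, 0, 0, 0.013, 0, 0, 0, 0.01],
)

```text
time: 23.45
tool_pos: [0.4636, -0.2846, 0.1304]
ee_rot: [-3.142, 0.002, 1.649]
wrist_force: [-1.2, 0.6, -2.1]
width: 0.0296
finger_force: 30.0
```

Nearly home. I'll step down 1 mm at a time until contact.

>>> servo_tool(
  commands=[0, 0, 0.001, 0, 0, 0, 0.01, 0, 0, 0.002, 0, 0, 0, 0.01, 0, 0, 0.002, 0, 0, 0, 0.01],
)

```text
time: 23.82
tool_pos: [0.4636, -0.2846, 0.1283]
ee_rot: [-3.141, 0.002, 1.649]
wrist_force: [0.4, -0.4, -1.4]
width: 0.0301
finger_force: 30.0
```

>>> servo_tool(
  commands=[0, 0, 0.001, 0, 0, 0, 0.01, 0, 0, 0.002, 0, 0, 0, 0.01, 0, 0, 0.002, 0, 0, 0, 0.01],
)

```text
time: 24.2
tool_pos: [0.4637, -0.2847, 0.128]
ee_rot: [3.141, 0.003, 1.649]
wrist_force: [-1.5, 1.5, 5.0]
width: 0.0296
finger_force: 30.0
```

Contact at z 0.128, as expected for fully home. I'll release and withdraw upwards.

>>> servo_tool(
  commands=[0, 0, -0.001, 0, 0, 0, 0.06, 0, 0, -0.001, 0, 0, 0, 0.06, 0, 0, -0.001, 0, 0, 0, 0.06, 0, 0, -0.001, 0, 0, 0, 0.06, 0, 0, -0.02, 0, 0, 0, 0.06, 0, 0, -0.05, 0, 0, 0, 0.06, 0, 0, -0.09, 0, 0, 0, 0.06, 0, 0, -0.13, 0, 0, 0, 0.06, 0, 0, -0.15, 0, 0, 0, 0.06, 0, 0, -0.15, 0, 0, 0, 0.06],
)

```text
time: 25.45
tool_pos: [0.4645, -0.285, 0.2802]
ee_rot: [3.137, 0.006, 1.649]
wrist_force: [-0.4, -1.0, -0.9]
width: 0.0601
finger_force: 0.0
```

Run:
```python
from h import *
T,o=pose(); s=shot('wrist'); print(T[:3,3],o['width'],o['wrist_force']); im=s['img']
for z in (.095,.155):print(proj(s,[.4637,-.2847,z]))
for d in spotter.trace('probe',s): print(d['conf'],d['box'])
t=shot('top')
for n in('dish','tub','brush'):
    for d in spotter.trace(n,t)[:1]: print(n,d['box'])
cv2.imwrite('pics/fin.png',im)
```

```text
[ 0.4645 -0.285   0.2802] 0.06012738974780155 [-0.365  -1.0384 -0.8691]
[[315.512  181.6988]]
[[315.6658 197.3102]]
0.82 [296.5, 165.7, 36.8, 47.2]
dish [258.6, 98.3, 35.2, 34.0]
tub [404.1, 93.7, 27.6, 35.9]
brush [157.2, 126.6, 73.9, 22.5]
```

View pics/fin.png

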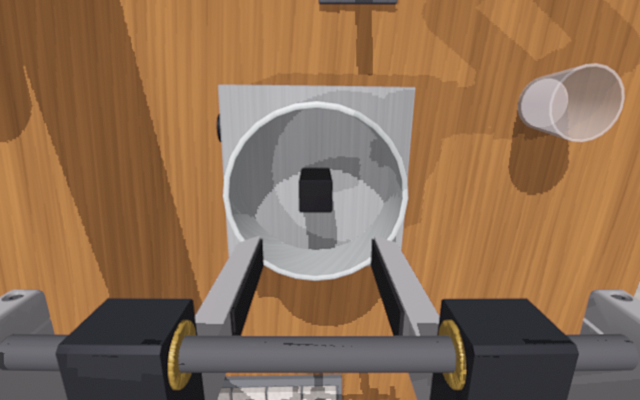

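The head stands upright in the middle of the guard, with its top face at about (316,197), where predicted for fully home. The gripper is clear, and the dish, tub and brush are where they were at the start. Handing in.

```bash
python3 -c "
from bench import close_job
print(close_job())"
```

```text
the job is handed in; nothing more can be done
None
```

The probe was leaned in the sloping rest and let go, then gripped again by its head, lowered into the port until it met the bath's top, and released; I handed the job in at about 26 s, and no verdict came back.

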